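# Free the balance's levelling plate and shim it with a wedge

### The arm

A 6-joint arm with a two-finger parallel gripper is mounted at the origin on a cart in front of the work surface, level with it; the furniture and walls round the work are solid. World frame = base frame: x ahead of the robot, y to its left, z up, the work surface at z = 0. Lengths are in m, angles in rad, forces in N, time in s.
With the tool pointing down it reaches from about 0.35 to 0.95 m from the base axis. Payload 17.4 kg.
Tool frame: the origin (TCP) lies at the very end of the fingers, on their centre line; the grasp point (between the pads) lies 19 mm behind it (hold_point_z is the z of the grasp point in the tool frame, in m); z points along the fingers, x is the direction in which the jaws open and shut, and the axes are right-handed (so a half turn about z gives the same grasp; the last joint's range is limited). The gripper opens to 93 mm and grips with 3 to 60 N. Pads are 15 mm wide; open, the fingers measure 128 mm over their backs; the gripper's body (75 mm by 188 mm) begins 65 mm behind the grasp point.
Start: joints at [1.286, 0.116, 1.442, -0, 1.584, -0.038], TCP at [0.165, 0.655, 0.183] pointing down, gripper open.
Joint ranges: [-2.83, 2.83], [-0.83, 2.19], [0.07, 2.5], [-1.14, 4.28], [0.01, 3], [-2.97, 2.97]. Speed limits (rad/s): [1.89, 1.89, 2.22, 3.14, 3.14, 3.14].

### API

Orientations are given as a unit quaternion [x, y, z, w].
In Python, from plant import * gives the robot as it stands.
- The arm moves only by the shell command python3 -m handwheel 'ROWS'. ROWS is JSON, a list of rows, each a list of 7 numbers: the shift along the world's x, y, z in units of 50 mm (1.0 is 50 mm), then the turn, a rotation vector about the world's x, y, z in units of 6 degrees (1.0 is 6 degrees), then the closure, from 0 (fully open) to 1 (shut). In form: [[x, y, z, rx, ry, rz, grip], ...]. A call has 1 to 8 rows; each row shifts and turns the commanded pose from where the row before left it; what a row does not reach is not made up. A row lasts 1/10 s, in which the tool goes at most 50 mm and 8.59 degrees, less where a joint would pass 70% of its speed; a pose out of reach is approached as far as the arm can. A call is refused whole if a number of a shift passes 1 or a number of a turn 1, either way. A call with a gripper value outside its range is refused whole. The fingers move at their own pace and stop on an object; the grip force is fixed at half the most. Time passes only in rows, so rows that do not move let the fingers close. It gives the time, the measured TCP pose, the force and the opening at its end, in the units of the state.
- get_state(): the state, without advancing time (a new reading comes with each control period).
- grab_frame(name): name is "side" or "top"; returns a dict with "img" (480x640x3 uint8, red, green, blue), "range_z" (480x640 float32, m along the optical axis (not along the pixel's ray), 0 where there is no reading), "camera_matrix" (3x3 intrinsics, pixels), "k1" (the pictures are not rectified: a ray, as slopes to the right and down, at radius r is drawn at 1 + k1 r^2 times it, then the intrinsics apply), "R" (3x3) and "t" (3): a world point X has camera coordinates R X + t. Camera axes: x right, y down, z forward; pixel columns grow to the right and rows downward; lengths in m; the calibration is good to about 2 mm. A picture is of the moment at which its call begins.
- sign_off(): hands the job in, once; it reports no verdict.
Trained networks look in a picture, given as the dict that the camera call returned (one of the last four; its "shot" number tells which), for a name from the list of things; names that differ only in an ending like _2 or _b are one class to them, and where a whole thing is asked for, a point or a joint stands for the part that bears it (a point fixed in the world has none). Each returns a list of dicts, best first, with "p" (0 to 1); they miss things now and then, are a little off and sometimes report something else, mostly with a low value. They report only what shows in the picture. A call takes as long as a camera call. They do not tell look-alikes from the thing itself.
- spot_in(target, picture): "rect" ([centre column, centre row, width, height] in pixels, round what is visible of it).
- silhouettes(target, picture): "region" (480x640 bool, what is visible of it) and "rect" ([centre column, centre row, width, height] in pixels, round what is visible of it).
The state is a dict: "clock": time; "joint_pos": joint angles; "qd": joint speeds; "joint_efforts": joint torques, N m; "eef_pos": TCP position; "tool_rot": TCP orientation; "ft_force": force on the tool from outside, world axes, zero at the start; "torque": the same for the moment, N m; "gripper_width": opening from 0.0 (shut) to 1.0 (fully open).
Only numpy, scipy, OpenCV 4.12 (cv2) and the standard library are available. Lean on these libraries where they do the work, as an engineer would, in place of code of your own. Each camera call takes 0.05 s, during which the arm holds its last target. There are 200 camera calls.

### The job

Pull the red lock plug straight up out of its sprung socket on the levelling stand and put it in the small blue tray. Then take the orange wedge by its upright grip and, keeping it flat on the worktop, push it thin end first under the rounded edge of the plate that carries the balance, until the plate just lifts off the stand and its edge rests on the wedge's green band. Finish while holding the wedge there in the gripper; do not touch the plate or balance with the robot or disturb the beaker and the small glass bottle.

Things in the scene. Friction and masses are not known exactly. Their poses are not given: they have to be found in the camera images.
- stand: Dark steel U-shaped levelling stand, 212 x 250 mm, fixed; origin on the worktop under its middle. +y points from the hinge towards the plate's free end (where the wedge goes in); z up. Hinge line along x at y = -130, z = 19 mm. Two rails 12 mm high, 22 mm wide, along y at x = -95 and +95 mm; the space between them under the plate is open for the wedge.
- socket (a point): Mouth of the lock socket (36 mm square grey block, 26 mm high, at x = -105, y = +105 mm of the stand): centre of its upper face. Same axes as the stand. The plug's flange rests on this face.
- plate_nose (a point): Middle of the lowest line of the plate's free rounded edge (5 mm radius, 130 mm long along x), at stand y = +130 mm; 14 mm above the worktop while the plate lies on the stand. Plate and balance press down here with about 7 N; pushing the wedge takes about 10 N.
- plug_grip (a point): Centre of the red lock plug's grip, a block 14 mm in x, 30 in y, its top 15 mm above this point. 14 to 19 mm below this point: a red flange, 48 mm diameter, which overlaps the plate's corner and locks it down; under that a steel stem 22 mm long with a 15 mm bead held by two sprung balls: 5 to 15 N straight up frees it; quite out after 22 mm. Axes at the start parallel to the stand's.
- wedge_grip (a point): Centre of the upright grip of the orange wedge, 37 mm above its underside: a block 14 mm in x, 30 mm in y, top 57 mm above the underside, standing on a tail 40 mm wide and 12 mm high. Wedge axes: -y points from the grip to the thin tip, z up. The whole wedge is 131 mm long, 40 mm wide, about 0.2 kg.
- wedge_tip (a point): Middle of the wedge's thin front edge, at its underside: 113 mm from the grip's centre along -y. The wedge is 5 mm thick at the tip and rises 1 mm in 5 mm over 92 mm, to 23 mm, 21 mm ahead of the grip's centre. The tip goes under the plate first.
- wedge_band (a point): Middle of the green band painted across the wedge's ramp, on its surface: 63.5 mm behind the tip, 17.7 mm above the underside; the band reaches from 55 to 72 mm behind the tip. With the plate's edge on the middle of the band the edge is about 3.5 mm above its rest height (plate angle about 0.014 rad).
- beaker: Glass beaker, 73 mm across, 94 mm high, a bystander; origin at the centre of its underside.
- small_bottle: Small weighing bottle of clear glass, 34 mm across, 40 mm high, a bystander; origin at the centre of its underside.
- tray: Small blue open tray, 110 x 130 x 20 mm, walls 4 mm, floor 4 mm thick, fixed to the worktop; origin at the centre of its underside.
- plate_hinge (a joint): Hinge angle of the plate (rad): 0 lying on the stand, growing as its free edge rises (0.26 m from the hinge: 0.01 rad is 2.6 mm at the edge).
- plate: Aluminium plate, 10 mm thick, carrying the balance (cream, blue panel, 205 x 194 x 52 mm, fast on it, its top 76 mm above the worktop, beginning 57 mm behind the plate's free edge). Origin on the hinge line, axes as the stand's; turns about x. The robot must not touch plate or balance.
- plug: The same plug: origin at the centre of its flange's underside, z up along the stem.
- wedge: The same wedge: origin at the middle of its underside, 48 mm from the grip's centre; -y to the thin tip, z up.
Not all that is in view belongs to the job. Of the things like the tray, leave any that is brown; of the rest the smaller one is meant.

How it is judged:
On the way, in this order (a step that is already met when the one before it is completed fails the run):
1. the lock plug is pulled out of its socket (height (world z) of plug_grip above 0.07 m), for 0.1 s.
2. the plug is in the blue tray, let go (x of plug_grip in the frame of tray between -0.052 and 0.052 m and y of plug_grip in the frame of tray between -0.062 and 0.062 m and height (world z) of plug_grip below 0.06 m and contact force between the fingers and plug below 0.05 N), for 0.3 s.
3. the wedge carries the plate, which has just lifted off the stand (value of joint plate_hinge above 0.0058 rad and contact force between wedge and plate above 1 N), for 0.2 s.
At the end, for the whole second after the job is handed in: Plug in the blue tray, released; the wedge, flat on the worktop (tip below 4 mm, tilt under 0.06 rad) and still, is held in the fingers and carries the plate, whose edge is 1.5 to 7 mm up (0.0058 to 0.027 rad) (all of step 2 and all of step 3 and value of joint plate_hinge below 0.027 rad and contact force between the fingers and wedge above 1 N and angle between wedge_grip's own z axis and vertical below 0.06 rad and height (world z) of wedge_tip below 0.004 m and x of wedge_tip in the frame of stand between -0.07 and 0.07 m and linear speed of wedge below 0.01 m/s and velocity of joint plate_hinge below 0.02 rad/s and linear speed of plug below 0.02 m/s); the arm keeps its last pose, push and grip.
It fails at once if the robot touches the plate or the balance (contact force between any of the arm, the fingers and plate above 2 N).
It fails at once if the plate is tipped by more than 0.045 rad (12 mm at its edge) (value of joint plate_hinge above 0.045 rad).
It fails at once if the beaker or the small bottle is disturbed (distance of any of beaker, small_bottle from where it was at the start of the episode above 0.02 m).
It also fails if it takes over 58 s, if anything falls off the work surface, if the arm or the gripper's body presses on something with over 40 N, if the wrist force passes 120 N, or if a joint passes its speed limit or range.

## Working session

There is one attempt and no reset: what is moved stays moved. The work goes in short steps, Python scripts to look and compute and a shell command to move; the robot and the scene stay as the last step left them, time stands still between calls to the robot, and variables do not carry over. Pictures are saved under pics/ and viewed, about 8 in all and at most 12, crops included, and the job is handed in when it is done.

```bash
mkdir -p pics; cat > h.py <<'E'
from plant import *
import numpy as np, cv2
def rays(f,uv):
    K=np.array(f["camera_matrix"]);k=f["k1"]
    p=(np.atleast_2d(uv)-K[:2,2])/[K[0,0],K[1,1]]
    q=p.copy()
    for _ in range(20): q=p/(1+k*(q**2).sum(1,keepdims=True))
    return q
def cloud(f,mask):
    v,u=np.nonzero(mask&(f["range_z"]>0)); z=f["range_z"][v,u]
    q=rays(f,np.c_[u,v].astype(float))
    return (np.c_[q*z[:,None],z]-f["t"])@np.array(f["R"]), np.c_[u,v]
def onplane(f,uv,h):
    q=rays(f,uv);R=np.array(f["R"]);d=np.c_[q,np.ones(len(q))]@R;c=-R.T@np.array(f["t"])
    return c+d*((h-c[2])/d[:,2])[:,None]
def proj(f,X):
    c=np.atleast_2d(X)@np.array(f["R"]).T+f["t"];q=c[:,:2]/c[:,2:];K=np.array(f["camera_matrix"])
    return q*(1+f["k1"]*(q**2).sum(1,keepdims=True))*[K[0,0],K[1,1]]+K[:2,2]
def save(f,n): cv2.imwrite("pics/"+n,f["img"][:,:,::-1])
E
python3 - <<'E'
from h import *
for c in("top","side"):
    f=grab_frame(c);save(f,c+"0.png");np.save(c+"0.npy",f,allow_pickle=True)
    print(c,"cam",-np.array(f["R"]).T@f["t"])
    for n in("stand","plug","wedge","tray","beaker","small_bottle","plate"):
        for d in silhouettes(n,f)[:4]:
            P,_=cloud(f,d["region"])
            print(n,round(d["p"],2),np.round(d["rect"]),np.round(np.percentile(P,[2,50,98],axis=0),3).tolist() if len(P) else None)
print(get_state())
E
```

```text
top cam [0.32029396 0.14227306 1.4899019 ]
stand 0.75 [468. 232. 114.  89.] [[0.456, -0.361, 0.008], [0.547, -0.237, 0.068], [0.649, -0.107, 0.077]]
stand 0.64 [467. 227. 114.  80.] [[0.465, -0.36, 0.018], [0.551, -0.236, 0.068], [0.646, -0.106, 0.077]]
stand 0.55 [426. 275.  16.  24.] [[0.422, -0.158, 0.0], [0.441, -0.133, 0.032], [0.465, -0.113, 0.062]]
plug 0.77 [427. 275.  14.  22.] [[0.423, -0.154, 0.024], [0.442, -0.133, 0.032], [0.465, -0.113, 0.063]]
wedge 0.58 [302. 227.  52.  23.] [[0.53, 0.115, 0.0], [0.553, 0.175, 0.013], [0.58, 0.235, 0.057]]
tray 0.95 [231. 265.  66.  52.] [[0.393, 0.283, -0.004], [0.452, 0.349, 0.004], [0.512, 0.415, 0.022]]
tray 0.66 [310. 302.  62.  58.] [[0.302, 0.082, -0.004], [0.363, 0.148, 0.004], [0.426, 0.213, 0.022]]
tray 0.66 [236. 174.   8.  13.] [[0.667, 0.328, -0.005], [0.687, 0.345, 0.015], [0.701, 0.358, 0.041]]
beaker 0.57 [281. 156.  29.  38.] [[0.686, 0.199, 0.009], [0.726, 0.233, 0.04], [0.756, 0.265, 0.094]]
beaker 0.2 [426. 275.  14.  20.] [[0.426, -0.152, 0.025], [0.443, -0.133, 0.033], [0.464, -0.115, 0.063]]
small_bottle 0.48 [2
[... 1250 characters left out ...]
43, -0.114, 0.074]]
{'clock': 0.8, 'joint_pos': array([ 1.28619579e+00,  1.16011356e-01,  1.44158999e+00,  6.64647276e-06,
        1.58401520e+00, -3.78022355e-02]), 'qd': array([-0.00047741,  0.00036824, -0.0003634 , -0.00015627,  0.00145826,
        0.00013717]), 'joint_efforts': array([-1.40311389e-03, -7.20943236e+01, -6.22739339e+01,  7.80129852e-02,
        1.79774920e-02, -1.62485577e-05]), 'eef_pos': array([0.16491214, 0.65454978, 0.1829447 ]), 'tool_rot': array([ 7.88764998e-01,  6.14694865e-01, -1.16328328e-05,  4.28354936e-06]), 'ft_force': array([-0.08138792,  0.13352914,  0.84855265]), 'torque': array([ 0.00151455,  0.01189356, -0.04934879]), 'gripper_width': 0.9982030789686553}
```

```bash
python3 - <<'E'
from h import *
a=cv2.imread("pics/top0.png")[120:345,180:560]; cv2.imwrite("pics/v1.png",cv2.resize(a,(800,474),interpolation=cv2.INTER_CUBIC))
a=cv2.imread("pics/side0.png")[170:410,210:470]; cv2.imwrite("pics/v2.png",cv2.resize(a,(650,600),interpolation=cv2.INTER_CUBIC))
E
```

```text
(no output)
```

View pics/v1.png

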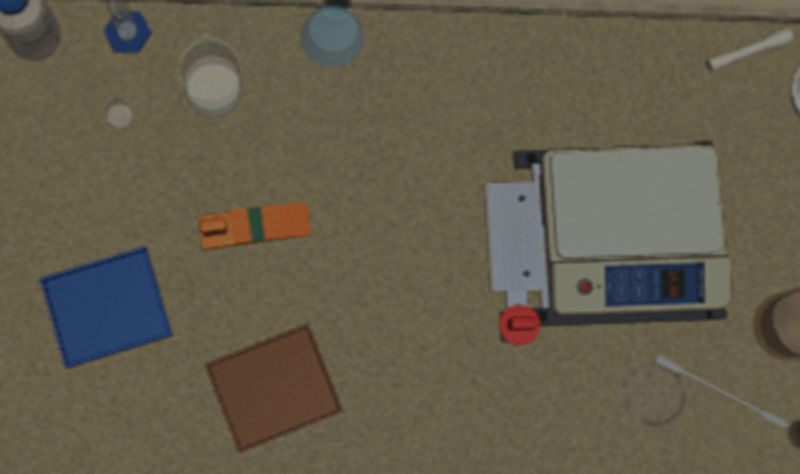

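View pics/v2.png

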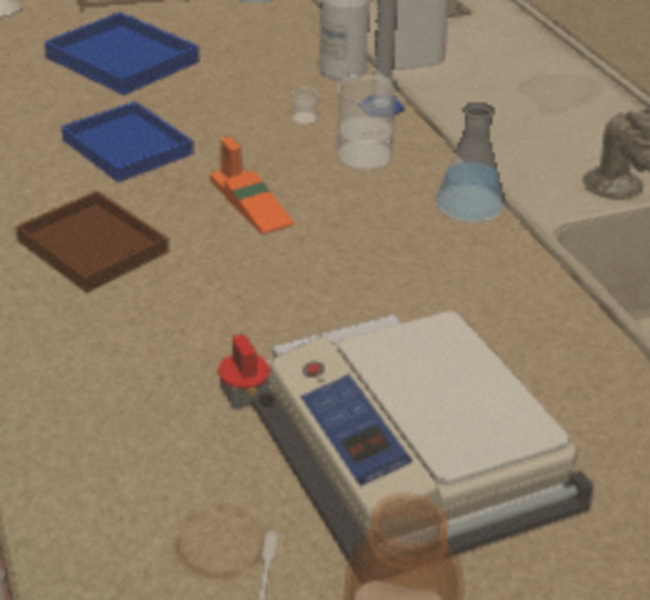

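The small blue tray is the one left-centre in the top view (v1 about 105,305); the larger blue one and the brown one are to be left. The plug is at v1 (520,323), the wedge at (255,227) with its tip pointing right at the plate nose (490,235). Next I'll measure precise poses.

```bash
cat > meas.py <<'E'
from h import *
def rect(P):
    (c,s,a)=cv2.minAreaRect((P[:,:2]*1000).astype(np.float32)); return np.round(c,1),np.round(s,1),round(a,1)
def col(f,lo,hi,smin=120,vmin=40):
    h=cv2.cvtColor(f["img"],cv2.COLOR_RGB2HSV).astype(int)
    m=(h[...,1]>smin)&(h[...,2]>vmin); H=h[...,0]
    return m&(((H>=lo)&(H<=hi)) if lo<=hi else ((H>=lo)|(H<=hi)))
def box(P,c,r): return np.all(abs(P[:,:2]-c)<r,axis=1)
E
python3 - <<'E'
from meas import *
for n in("top","side"):
    f=np.load(n+"0.npy",allow_pickle=True).item()
    P,uv=cloud(f,np.ones((480,640),bool)); 
    C=f["img"][uv[:,1],uv[:,0]].astype(int)
    r=(C[:,0]>1.8*C[:,1])
    print(n)
    m=box(P,[.443,-.133],.04)
    for a,b in((.018,.04),(.048,.075)):
        q=P[m&r&(P[:,2]>a)&(P[:,2]<b)]; print("plug",len(q),q.mean(0).round(4),np.median(q[:,2]).round(4),rect(q))
    w=box(P,[.553,.175],.08)
    o=w&(C[:,0]>1.5*C[:,2])&(C[:,0]-C[:,2]>60)
    q=P[o&(P[:,2]>.003)];print("wedge",len(q),rect(q))
    q=P[o&(P[:,2]>.045)];print("wgrip",len(q),q.mean(0).round(4),rect(q))
    q=P[o&(P[:,2]>.003)&(P[:,2]<.03)];print("wlow",len(q),rect(q))
    t=box(P,[.452,.349],.09)&(C[:,2]>1.3*C[:,0]);print("tray",rect(P[t]))
    p=box(P,[.545,-.12],.1)&(P[:,2]>.016)&(P[:,2]<.032)&~r&(P[:,1]>-.16)&(P[:,0]>.47)
    print("plate",rect(P[p]),np.percentile(P[p],[1,50,99],axis=0).round(4).tolist())
    # nose line: front edge per x bin
    for x in np.arange(.48,.63,.01):
        s=p&(abs(P[:,0]-x)<.005)
        if s.sum(): print(round(x,3),P[s,1].max().round(4),end="; ")
    b=box(P,[.55,-.24],.16)&(P[:,2]>.06);print("\nbalance",rect(P[b]))
E
```

```text
top
plug 196 [ 0.4429 -0.1334  0.0303] 0.0302 (array([ 443.6, -135.1]), array([45.2, 45. ]), 89.5)
plug 79 [ 0.444  -0.1343  0.0577] 0.0579 (array([ 444.2, -135.2]), array([14.2, 29.7]), 3.3)
wedge 677 (array([555.7, 176.6]), array([ 41.6, 130. ]), 9.5)
wgrip 71 [0.5468 0.2237 0.0548] (array([546.9, 223.5]), array([15. , 27.5]), 5.8)
wlow 604 (array([555.7, 176.6]), array([ 41.6, 130. ]), 9.5)
tray (array([452.6, 347.1]), array([111.3, 128.9]), 18.7)
plate (array([ 556.9, -127.8]), array([172.3,  64. ]), 0.2) [[0.4734, -0.1589, 0.0166], [0.5484, -0.1301, 0.0228], [0.629, -0.0972, 0.0297]]
0.48 -0.1036; 0.49 -0.1013; 0.5 -0.1016; 0.51 -0.1015; 0.52 -0.1012; 0.53 -0.1007; 0.54 -0.099; 0.55 -0.0984; 0.56 -0.0974; 0.57 -0.0959; 0.58 -0.096; 0.59 -0.0962; 0.6 -0.0957; 0.61 -0.0957; 0.62 -0.1531; 0.63 -0.152; 
balance (array([ 548.8, -240.1]), array([203.1, 251.7]), 4.4)
side
plug 173 [ 0.4399 -0.1433  0.03  ] 0.0295 (array([ 442. , -140.4]), array([41.6, 43.7]), 71.9)
plug 72 [ 0.4416 -0.1409  0.056 ] 0.0571 (array([ 442.3, -138.4]), array([13. , 29.5]), 6.4)
wedge 428 (array([553.1, 174.6]), array([ 43.9, 135.4]), 10.9)
wgrip 43 [0.5439 0.2176 0.0524] (array([544.5, 221. ]), array([14.9, 35.2]), 12.3)
wlow 353 (array([553.1, 174.6]), array([ 43.9, 135.4]), 10.9)
tray (array([450. , 346.4]), array([115.7, 139.1]), 17.2)
plate (array([ 539.8, -108.8]), array([141.5,  22.4]), 4.8) [[0.4733, -0.1244, 0.0185], [0.553, -0.1088, 0.022], [0.608, -0.0986, 0.0254]]
0.48 -0.1036; 0.49 -0.1042; 0.5 -0.1005; 0.51 -0.1037; 0.52 -0.1029; 0.53 -0.1003; 0.54 -0.1035; 0.55 -0.1007; 0.56 -0.1002; 0.57 -0.0997; 0.58 -0.0987; 0.59 -0.0975; 0.6 -0.0998; 0.61 -0.0954; 
balance (array([ 544.9, -243.6]), array([200.5, 249.7]), 4.5)
```

```bash
python3 -m handwheel '[[0.7,-0.7,0,0,0,-1,0],[0.7,-0.7,0,0,0,-1,0],[0.7,-0.7,0,0,0,-1,0],[0.7,-0.7,0,0,0,-1,0],[0.7,-0.7,0,0,0,-1,0],[0.7,-0.7,0,0,0,-1,0],[0.7,-0.7,0,0,0,-1,0],[0.7,-0.7,0,0,0,-1,0]]'; python3 -m handwheel '[[0,-1,0,0,0,-1,0],[0,-1,0,0,0,-1,0],[0,-1,0,0,0,-1,0],[0,-1,0,0,0,-1,0],[0,-1,0,0,0,0,0],[0,-1,0,0,0,0,0],[0,-1,0,0,0,0,0],[0,-1,0,0,0,0,0]]'; python3 -m handwheel '[[0,-1,0,0,0,0,0],[0,-1,0,0,0,0,0],[0,0,0,0,0,0,0]]'
```

```text
clock: 1.6
eef_pos: [0.446, 0.3729, 0.1833]
tool_rot: [0.971, 0.239, 0.0, -0.0]
ft_force: [-0.1, 0.7, 0.2]
gripper_width: 1.0
clock: 2.4
eef_pos: [0.4444, -0.0274, 0.1833]
tool_rot: [0.999, 0.034, 0.001, 0.0]
ft_force: [1.3, 1.0, -0.6]
gripper_width: 0.999
clock: 2.7
eef_pos: [0.4442, -0.1303, 0.1828]
tool_rot: [1.0, 0.031, -0.0, 0.001]
ft_force: [0.1, 1.6, -0.2]
gripper_width: 0.999
```

```bash
python3 -m handwheel '[[-0.02,-0.12,-0.5,0,0,0,0],[0,0,-0.7,0,0,0,0],[0,0,-0.7,0,0,0,0],[0,0,-0.6,0,0,0,0],[0,0,-0.3,0,0,0,0],[0,0,-0.14,0,0,0,0],[0,0,0,0,0,0,0]]'; python3 - <<'E'
from h import *
f=grab_frame("side");a=f["img"][260:380,250:410,::-1];cv2.imwrite("pics/v3.png",cv2.resize(a,(800,600),interpolation=cv2.INTER_CUBIC))
E
```

```text
clock: 3.4
eef_pos: [0.4441, -0.1313, 0.0361]
tool_rot: [0.999, 0.034, -0.0, -0.0]
ft_force: [-0.8, -0.4, 1.2]
gripper_width: 1.001
```

View pics/v3.png

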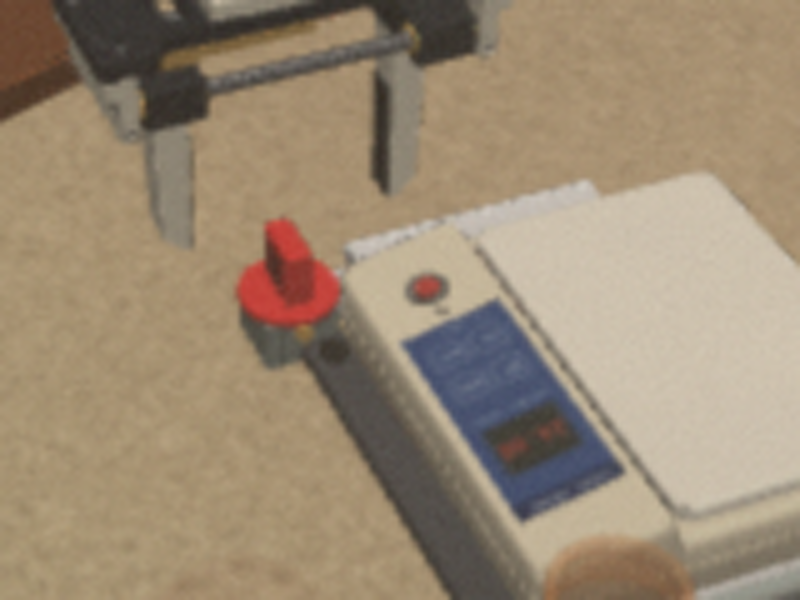

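The fingers show at v3 (175,240) and (395,190), still well above/behind the plug at (290,270), which disagrees with the reported TCP pose. I'll re-check before closing.

```bash
python3 - <<'E'
from h import *
s=get_state();print(s["clock"],s["eef_pos"],s["joint_pos"].round(3),s["ft_force"])
f=grab_frame("side")
print("tcp px",proj(f,s["eef_pos"]))
x=np.array([1,.065,0])*.047
print("finger px",proj(f,np.array([s["eef_pos"]-x,s["eef_pos"]+x])))
print("plug px", proj(f,[[.443,-.136,.045]]))
print({k:f[k] for k in f if k not in("img","range_z","R","t","camera_matrix")})
P,uv=cloud(f,np.ones((480,640),bool))
m=np.all(abs(P-[.444,-.13,.12])<[.09,.06,.1],axis=1)&(P[:,2]>.065)
Q=P[m]; print(Q[:,2].min() if len(Q) else None,len(Q))
a=f["img"][260:380,250:410,::-1];cv2.imwrite("pics/v4.png",cv2.resize(a,(640,480),interpolation=cv2.INTER_CUBIC))
E
```

```text
3.45 [ 0.44442073 -0.13149433  0.03696029] [-0.343 -0.285  2.057  0.     1.369 -0.41 ] [-0.42699027 -0.70673579  0.57198336]
tcp px [[307.2784483  312.93191008]]
finger px [[287.98515033 318.02143004]
 [326.08000882 307.97745844]]
plug px [[307.29069458 311.50548794]]
{'k1': 0.026418084393614955, 'shot': 4}
0.06502114487367688 2776
```

View pics/v4.png

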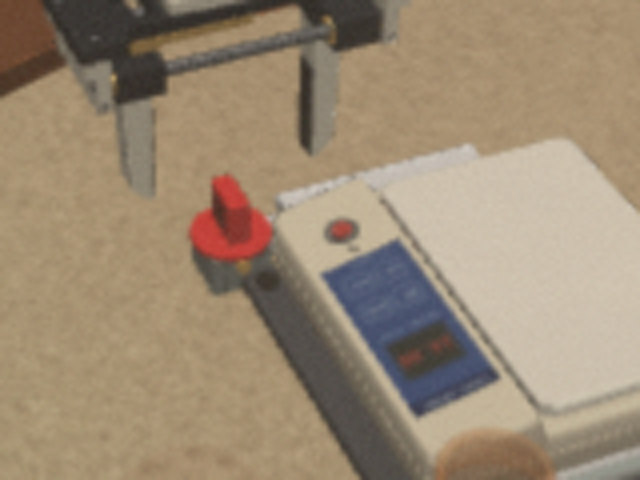

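The tips sit about 10 px above where the reported TCP projects (307,313), roughly 20 mm too high or too far left. I'll measure the fingers with depth.

```bash
python3 - <<'E'
from meas import *
f0=np.load("side0.npy",allow_pickle=True).item()
f=grab_frame("side")
d=(f0["range_z"]>0)&(f["range_z"]>0)&(f0["range_z"]-f["range_z"]>.02)
for u0,u1 in((276,292),(318,336)):
    m=d.copy();m[:,:u0]=0;m[:,u1:]=0;m[:280]=0;m[330:]=0
    P,uv=cloud(f,m);o=np.argsort(-uv[:,1])[:400]
    for v in sorted(set(uv[:,1]))[::-1][:14:2]:
        s=uv[:,1]==v;print(v,s.sum(),uv[s,0].min(),uv[s,0].max(),P[s].mean(0).round(4))
g=grab_frame("top");g0=np.load("top0.npy",allow_pickle=True).item()
P,_=cloud(g,(g0["range_z"]-g["range_z"]>.02)&(g["range_z"]>0))
m=np.all(abs(P-[.444,-.13,.1])<[.12,.1,.1],axis=1)
for a in np.arange(.02,.2,.02):
    s=m&(abs(P[:,2]-a)<.01)
    if s.sum()>5: print("top",a.round(2),s.sum(),np.percentile(P[s],[2,50,98],axis=0).round(3).tolist())
s=get_state();print(s["eef_pos"])
E
```

```text
309 1 287 287 [ 0.3929 -0.1451  0.0722]
307 6 283 288 [ 0.3898 -0.1446  0.0782]
305 6 283 288 [ 0.3899 -0.1449  0.0841]
303 8 281 288 [ 0.3879 -0.1442  0.0896]
301 9 280 288 [ 0.3874 -0.1424  0.0939]
299 9 280 288 [ 0.3876 -0.1426  0.0995]
297 9 280 288 [ 0.3874 -0.1439  0.106 ]
298 3 327 329 [ 0.4926 -0.1364  0.0716]
296 6 326 331 [ 0.4942 -0.1352  0.0761]
294 8 325 332 [ 0.4941 -0.1353  0.0818]
292 9 325 333 [ 0.4951 -0.1354  0.0873]
290 9 325 333 [ 0.4948 -0.136   0.0935]
288 9 325 333 [ 0.4952 -0.1347  0.0981]
286 8 325 333 [ 0.4949 -0.1352  0.1041]
top 0.16 11 [[0.366, -0.166, 0.161], [0.512, -0.091, 0.166], [0.525, -0.09, 0.169]]
top 0.18 202 [[0.372, -0.17, 0.173], [0.39, -0.132, 0.18], [0.526, -0.091, 0.188]]
[ 0.44460088 -0.13161534  0.03729518]
```

Depth puts both fingertips at z ≈ 0.071 while the state says 0.037, although x and y agree. So the state's z may be off. I'll step down in part and compare again.

```bash
cat > tips.py <<'E'
from meas import *
def tips():
    s=get_state();f0=np.load("side0.npy",allow_pickle=True).item();f=grab_frame("side")
    print("state",s["clock"],s["eef_pos"].round(4),s["ft_force"].round(1),s["gripper_width"].round(3))
    d=(f0["range_z"]>0)&(f["range_z"]>0)&(f0["range_z"]-f["range_z"]>.015)
    P,uv=cloud(f,d)
    for sg in(-1,1):
        m=(np.hypot(P[:,0]-s["eef_pos"][0]-sg*.055,P[:,1]-s["eef_pos"][1])<.03)
        Q=P[m];z=np.sort(Q[:,2]);print("tip",sg,len(Q),z[:4].round(4),Q[(Q[:,2]<z[3]+.02)].mean(0).round(4))
    return f
E
python3 -m handwheel '[[0,0,-0.1,0,0,0,0],[0,0,-0.1,0,0,0,0],[0,0,-0.1,0,0,0,0],[0,0,0,0,0,0,0]]'; python3 -c "
from tips import *
tips()"
```

```text
clock: 4.0
eef_pos: [0.4434, -0.1313, 0.02]
tool_rot: [0.999, 0.034, -0.001, -0.0]
ft_force: [0.0, 0.1, 0.2]
gripper_width: 1.001Traceback (most recent call last):
  File "<string>", line 3, in <module>
    tips()
    ~~~~^^
  File "tips.py", line 4, in tips
    print("state",s["clock"],s["eef_pos"].round(4),s["ft_force"].round(1),s["gripper_width"].round(3))
                                                                          ^^^^^^^^^^^^^^^^^^^^^^^^
AttributeError: 'float' object has no attribute 'round'
```

```bash
sed -i 's/s\["gripper_width"\].round(3)/s["gripper_width"]/' tips.py; python3 -c "
from tips import *
f=tips();a=f['img'][260:380,250:410,::-1];cv2.imwrite('pics/v5.png',cv2.resize(a,(640,480),interpolation=cv2.INTER_CUBIC))"
```

```text
state 4.05 [ 0.4436 -0.1314  0.0205] [ 0.  -0.   0.2] 1.0002521906098885
tip -1 862 [0.053  0.0548 0.0568 0.0584] [ 0.3884 -0.143   0.0685]
tip 1 852 [0.0531 0.0552 0.0558 0.0559] [ 0.4931 -0.1333  0.0656]
```

View pics/v5.png

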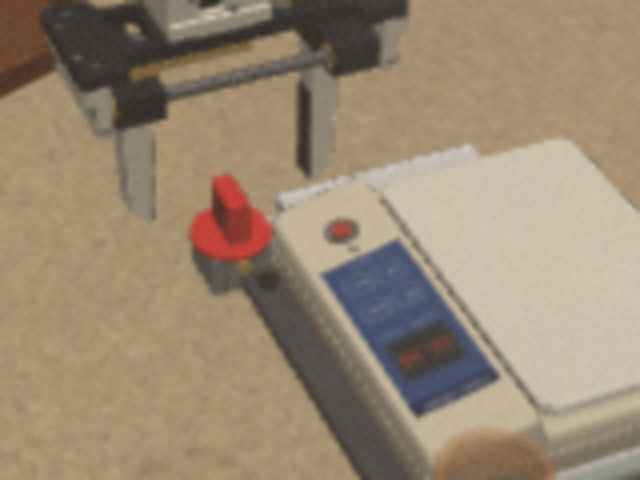

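Confirmed: v5 shows tips at (145,218) and (315,175), still level with the grip's top. The real tip height is about 33 mm above the reported z. Going down with that offset, and 5 mm further in -y.

```bash
python3 -m handwheel '[[0,-0.1,-0.1,0,0,0,0],[0,0,-0.1,0,0,0,0],[0,0,-0.1,0,0,0,0],[0,0,-0.04,0,0,0,0],[0,0,0,0,0,0,0]]'; python3 -c "
from tips import *
f=tips();a=f['img'][260:380,250:410,::-1];cv2.imwrite('pics/v6.png',cv2.resize(a,(640,480),interpolation=cv2.INTER_CUBIC))"
```

```text
clock: 4.6
eef_pos: [0.4437, -0.1363, 0.0035]
tool_rot: [0.999, 0.034, -0.0, -0.0]
ft_force: [-0.7, 0.6, -0.2]
gripper_width: 1.001
state 4.6 [ 0.4437 -0.1363  0.0035] [-0.7  0.6 -0.2] 1.0010745935062138
tip -1 848 [0.0382 0.0394 0.0396 0.0408] [ 0.3886 -0.1476  0.0509]
tip 1 843 [0.0356 0.0382 0.0395 0.0402] [ 0.4929 -0.1379  0.0513]
```

View pics/v6.png

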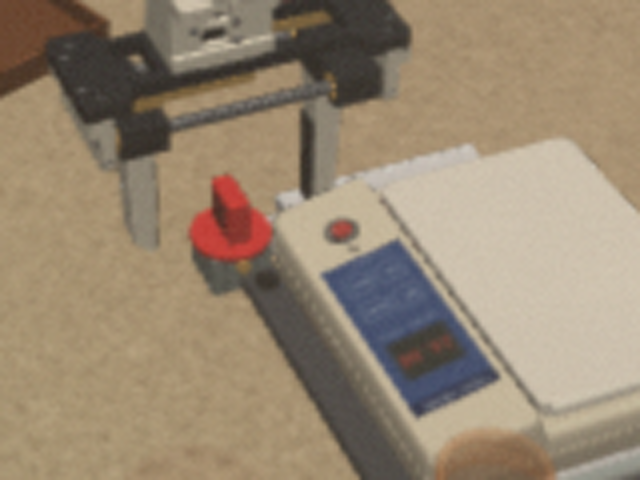

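v6: finger tips at (147,248) and (317,197), midpoint (232,222), just below the grip's centre (231,208), so the fingers straddle the plug properly. Close and pull up.

```bash
python3 -m handwheel '[[0,0,0,0,0,0,1],[0,0,0,0,0,0,1],[0,0,0,0,0,0,1],[0,0,0,0,0,0,1],[0,0,0,0,0,0,1],[0,0,0,0,0,0,1],[0,0,0,0,0,0,1],[0,0,0,0,0,0,1]]'
```

```text
clock: 5.45
eef_pos: [0.4439, -0.1365, 0.0039]
tool_rot: [0.999, 0.034, -0.0, -0.0]
ft_force: [0.9, 0.6, -0.1]
gripper_width: 0.359
```

```bash
python3 -m handwheel '[[0,0,0,0,0,0,1],[0,0,0,0,0,0,1],[0,0,0,0,0,0,1],[0,0,0,0,0,0,1],[0,0,0,0,0,0,1]]';python3 -m handwheel '[[0,0,0.1,0,0,0,1],[0,0,0.1,0,0,0,1],[0,0,0.1,0,0,0,1],[0,0,0.1,0,0,0,1],[0,0,0.1,0,0,0,1]]'
```

```text
clock: 5.95
eef_pos: [0.4439, -0.1365, 0.004]
tool_rot: [0.999, 0.034, 0.0, 0.0]
ft_force: [0.1, 0.4, -0.3]
gripper_width: 0.148
clock: 6.45
eef_pos: [0.4441, -0.1365, 0.0297]
tool_rot: [0.999, 0.034, 0.0, 0.0]
ft_force: [0.5, -0.0, -0.6]
gripper_width: 0.149
```

```bash
python3 -m handwheel '[[0,0,0.5,0,0,0,1],[0,0,0.6,0,0,0,1],[0,0,0.5,0,0,0,1],[0,0,0,0,0,0,1]]'; python3 -c "
from tips import *
f=grab_frame('side');a=f['img'][200:380,250:450,::-1];cv2.imwrite('pics/v7.png',cv2.resize(a,(600,540)))
for d in silhouettes('plug',f)[:2]:
    P,_=cloud(f,d['region']);print(d['p'],np.percentile(P,[2,50,98],axis=0).round(3).tolist())"
```

```text
clock: 6.85
eef_pos: [0.4453, -0.137, 0.1128]
tool_rot: [0.999, 0.034, 0.002, 0.001]
ft_force: [0.4, -0.1, -0.5]
gripper_width: 0.148
0.61 [[0.422, -0.16, -0.002], [0.442, -0.148, 0.139], [0.48, 0.034, 0.168]]
0.19 [[0.459, -0.365, 0.023], [0.549, -0.286, 0.069], [0.642, -0.113, 0.074]]
```

View pics/v7.png

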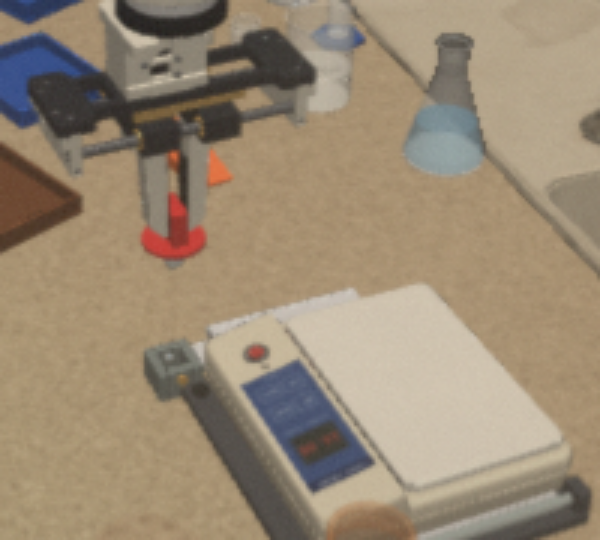

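v7: plug held between the fingers at (175,225), socket (172,365) empty. On to the tray.

```bash
python3 -m handwheel '[[0,0.6,0,0,0,0,1],[0,1,0,0,0,0,1],[0,1,0,0,0,0,1],[0,1,0,0,0,0,1],[0,1,0,0,0,0,1],[0,1,0,0,0,0,1],[0,1,0,0,0,0,1],[0,1,0,0,0,0,1]]'; python3 -m handwheel '[[0,1,0,0,0,0,1],[0.05,0.7,0,0,0,0,1],[0.05,0.35,0,0,0,0,1],[0,0,0,0,0,0,1],[0,0,0,0,0,0,1]]'
```

```text
clock: 7.75
eef_pos: [0.4429, 0.2455, 0.1077]
tool_rot: [0.999, 0.034, -0.001, 0.0]
ft_force: [0.6, -1.1, 0.6]
gripper_width: 0.15
clock: 8.25
eef_pos: [0.4487, 0.3452, 0.108]
tool_rot: [0.999, 0.034, -0.001, 0.001]
ft_force: [-0.2, 0.2, -1.4]
gripper_width: 0.145
```

```bash
python3 -m handwheel '[[0.05,0.03,-0.5,0,0,0,1],[0,0,-0.5,0,0,0,1],[0,0,-0.5,0,0,0,1],[0,0,-0.3,0,0,0,1],[0,0,-0.1,0,0,0,1],[0,0,-0.1,0,0,0,1],[0,0,0,0,0,0,1]]'; python3 -c "
from tips import *
f=grab_frame('side');a=f['img'][170:290,200:360,::-1];cv2.imwrite('pics/v8.png',cv2.resize(a,(640,480)))
print(get_state()['eef_pos'])"
```

```text
clock: 8.95
eef_pos: [0.4517, 0.3474, 0.0093]
tool_rot: [0.999, 0.034, 0.0, -0.0]
ft_force: [-0.0, 0.7, 0.0]
gripper_width: 0.147
[0.45177707 0.3476091  0.00970863]
```

View pics/v8.png

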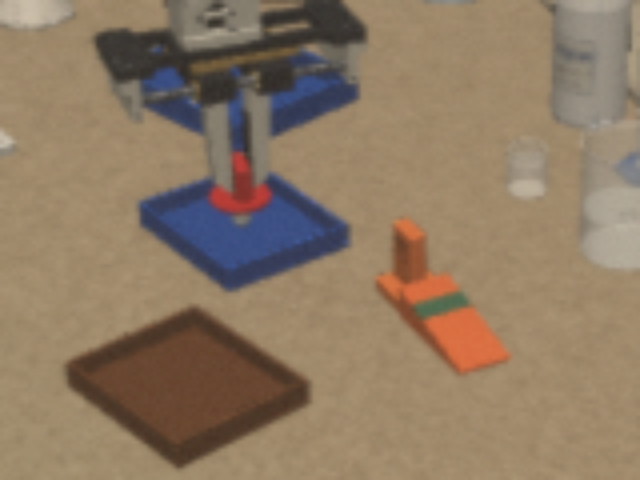

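v8: plug at (240,190), stem just over the floor in the middle of the small blue tray. Release and rise.

```bash
python3 -m handwheel '[[0,0,-0.04,0,0,0,1],[0,0,0,0,0,0,0.5],[0,0,0,0,0,0,0.5],[0,0,0,0,0,0,0.5],[0,0,0,0,0,0,0.5],[0,0,0,0,0,0,0.5]]'; python3 -m handwheel '[[0,0,0.4,0,0,0,0],[0,0,0.8,0,0,0,0],[0,0,0.8,0,0,0,0],[0,0,0.2,0,0,0,0],[0,0,0,0,0,0,0],[0,0,0,0,0,0,0],[0,0,0,0,0,0,0]]'
python3 -c "
from meas import *
for c in('side','top'):
    f=grab_frame(c)
    for d in silhouettes('plug',f)[:2]:
        P,_=cloud(f,d['region']);print(c,d['p'],np.percentile(P,[2,50,98],axis=0).round(3).tolist())
s=get_state();print(s['eef_pos'],s['joint_pos'])"
```

```text
clock: 9.6
eef_pos: [0.4514, 0.3476, 0.007]
tool_rot: [0.999, 0.034, 0.0, -0.0]
ft_force: [0.1, -0.2, 0.3]
gripper_width: 0.488
clock: 10.3
eef_pos: [0.4508, 0.3472, 0.1151]
tool_rot: [0.999, 0.034, -0.001, 0.001]
ft_force: [-0.2, -0.3, 0.3]
gripper_width: 0.993
side 0.48 [[0.43, 0.324, 0.011], [0.447, 0.337, 0.031], [0.468, 0.364, 0.059]]
top 0.38 [[0.668, 0.328, -0.004], [0.687, 0.345, 0.014], [0.7, 0.358, 0.042]]
[0.45116478 0.34736087 0.11604883] [ 6.11331561e-01 -8.74827783e-02  1.75584407e+00 -4.09156523e-06
  1.47451452e+00  5.43970757e-01]
```

```bash
python3 -m handwheel '[[0.5,-0.6,0,0,0,1,0],[0.6,-0.8,0,0,0,0,0],[0.5,-0.7,0,0,0,0,0],[0.3,-0.4,0,0,0,0,0],[0,0,-0.4,0,0,0,0],[0,0,-0.6,0,0,0,0],[0,0,-0.4,0,0,0,0],[0,0,0,0,0,0,0]]'; python3 -m handwheel '[[0,0,0,0,0,0,0]]'
python3 -c "
from tips import *
tips()"
```

```text
clock: 11.3
eef_pos: [0.5448, 0.2219, 0.0437]
tool_rot: [0.996, 0.086, -0.002, 0.001]
ft_force: [-0.1, -0.0, 0.1]
gripper_width: 1.002
clock: 11.4
eef_pos: [0.5465, 0.2226, 0.0473]
tool_rot: [0.996, 0.086, -0.0, 0.0]
ft_force: [0.9, 0.2, 0.6]
gripper_width: 1.002
state 11.4 [0.5465 0.2226 0.0473] [0.9 0.2 0.6] 1.0019959584727594
tip -1 534 [0.0809 0.084  0.0847 0.0849] [0.492  0.2065 0.0948]
tip 1 519 [0.0776 0.0816 0.0818 0.0845] [0.5953 0.2267 0.0931]
```

```bash
python3 -m handwheel '[[0,0,-0.4,0,0,0,0],[0,0,-0.4,0,0,0,0],[0,0,-0.2,0,0,0,0],[0,0,-0.12,0,0,0,0],[0,0,0,0,0,0,0],[0,0,0,0,0,0,0]]'
python3 -c "
from tips import *
f=tips();a=f['img'][180:300,230:390,::-1];cv2.imwrite('pics/v9.png',cv2.resize(a,(640,480)))"
```

```text
clock: 12.05
eef_pos: [0.5469, 0.2227, -0.008]
tool_rot: [0.996, 0.086, 0.001, -0.0]
ft_force: [-0.2, 0.6, 0.1]
gripper_width: 1.001
state 12.05 [ 0.5469  0.2227 -0.008 ] [-0.2  0.6  0.1] 1.000543779388081
tip -1 499 [0.0283 0.0296 0.0317 0.034 ] [0.4908 0.2059 0.043 ]
tip 1 504 [0.0213 0.0265 0.0271 0.0277] [0.5951 0.2259 0.0366]
```

View pics/v9.png

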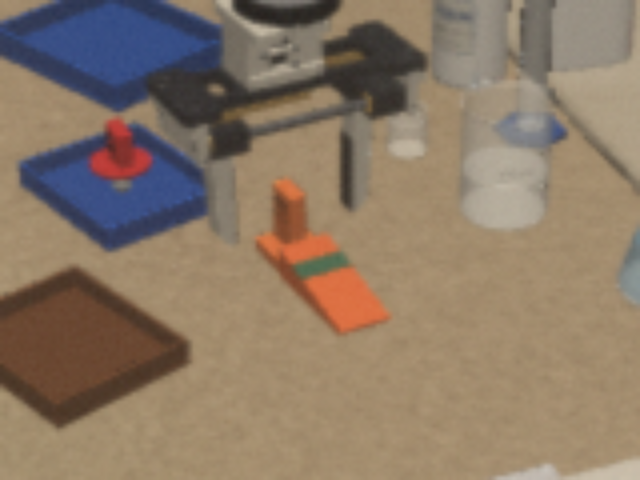

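v9: plug stands in the tray (120,160). The finger tips at (230,240) and (357,207) straddle the wedge grip (290,215). Close.

```bash
python3 -m handwheel '[[0,0,0,0,0,0,1],[0,0,0,0,0,0,1],[0,0,0,0,0,0,1],[0,0,0,0,0,0,1],[0,0,0,0,0,0,1],[0,0,0,0,0,0,1],[0,0,0,0,0,0,1],[0,0,0,0,0,0,1]]';python3 -m handwheel '[[0,0,0,0,0,0,1],[0,0,0,0,0,0,1],[0,0,0,0,0,0,1],[0,0,0,0,0,0,1],[0,0,0,0,0,0,1],[0,0,0,0,0,0,1]]'
python3 - <<'E'
from meas import *
f=grab_frame("top")
P,uv=cloud(f,np.ones((480,640),bool));C=f["img"][uv[:,1],uv[:,0]].astype(int)
o=box(P,[.56,.16],.1)&(C[:,0]>1.5*C[:,2])&(C[:,0]-C[:,2]>60)&(P[:,2]<.03)&(P[:,2]>-.01)
print(o.sum(),rect(P[o]),P[o][P[o,1].argsort()[:12]].mean(0))
print(get_state()["torque"].round(2))
E
```

```text
clock: 12.9
eef_pos: [0.5464, 0.2225, -0.0091]
tool_rot: [0.996, 0.086, -0.0, 0.0]
ft_force: [-0.3, -0.0, 0.4]
gripper_width: 0.361
clock: 13.5
eef_pos: [0.5464, 0.2226, -0.009]
tool_rot: [0.996, 0.086, 0.0, -0.0]
ft_force: [0.2, 1.1, 0.3]
gripper_width: 0.148
160 (array([560.7, 149.3]), array([42.9, 77.5]), 10.6) [0.55393513 0.11113829 0.00174361]
[ 0.01 -0.08 -0.08]
```

```bash
python3 -m handwheel '[[0,0,0.06,0,0,0,1],[0,-0.3,0,0,0,-0.25,1],[0,-0.5,0,0,0,-0.25,1],[0,-0.6,0,0,0,-0.25,1],[0,-0.6,0,0,0,-0.25,1],[0,-0.6,0,0,0,0,1],[0,-0.6,0,0,0,0,1],[0,-0.3,0,0,0,0,1]]';python3 -m handwheel '[[-0.06,-0.2,0,0,0,0,1],[0,0,0,0,0,0,1],[0,0,-0.03,0,0,0,1],[0,0,-0.03,0,0,0,1],[0,0,0,0,0,0,1],[0,0,0,0,0,0,1]]'
python3 - <<'E'
from meas import *
s=get_state();print(s["eef_pos"].round(4),s["ft_force"].round(1))
for n in("top","side"):
    f=grab_frame(n)
    P,uv=cloud(f,np.ones((480,640),bool));C=f["img"][uv[:,1],uv[:,0]].astype(int)
    w=box(P,[.545,-.03],.075)
    o=w&(C[:,0]>1.5*C[:,2])&(C[:,0]-C[:,2]>60)&(P[:,2]<.03)&(P[:,2]>-.01)
    g=w&(C[:,1]>1.25*C[:,0])&(P[:,2]<.03)
    q=P[o];print(n,len(q),rect(q),"tip",np.sort(q[:,1])[:8].round(4),"green",g.sum(),P[g].mean(0).round(4),rect(P[g]) if g.sum()>3 else 0)
    q=q[q[:,1]<q[:,1].min()+.02];print("front",np.percentile(q[:,2],[5,50,95]).round(4))
    p=box(P,[.545,-.12],.04)&(P[:,2]>.014)&(P[:,2]<.032)&(abs(C[:,0]-C[:,2])<50);print("nose front",np.sort(P[p,1])[-8:].round(4))
    a=f["img"]; save(f,n+"1.png")
a=cv2.imread("pics/side1.png")[220:370,250:450];cv2.imwrite("pics/v10.png",cv2.resize(a,(800,600)))
E
```

```text
clock: 14.35
eef_pos: [0.546, 0.045, -0.0061]
tool_rot: [0.999, 0.032, -0.0, 0.0]
ft_force: [1.0, -0.7, -2.8]
gripper_width: 0.146
clock: 14.95
eef_pos: [0.5435, 0.0382, -0.009]
tool_rot: [0.999, 0.034, 0.0, -0.0]
ft_force: [-1.2, 2.0, -1.2]
gripper_width: 0.149
[ 0.5435  0.0382 -0.009 ] [-1.2  2.  -1.2]
top 62 (array([535.4, -33.3]), array([14.2, 26.2]), 2.7) tip [-0.0463 -0.0463 -0.0462 -0.0461 -0.0461 -0.0457 -0.0437 -0.0435] green 1 [ 0.5278 -0.0148  0.0193] 0
front [0.005  0.0115 0.0166]
nose front [-0.0982 -0.098  -0.0979 -0.0977 -0.0971 -0.0968 -0.0966 -0.0965]
side 530 (array([549.8, -16.1]), array([ 56. , 121.9]), 0.5) tip [-0.0772 -0.0761 -0.0759 -0.0758 -0.0754 -0.0754 -0.0751 -0.0749] green 37 [ 0.5441 -0.0122  0.0166] (array([544.2, -12.4]), array([35.8, 12.2]), 11.5)
front [-0.0018  0.0046  0.0081]
nose front [-0.1018 -0.1012 -0.101  -0.101  -0.1007 -0.1002 -0.1    -0.0974]
```

View pics/v10.png

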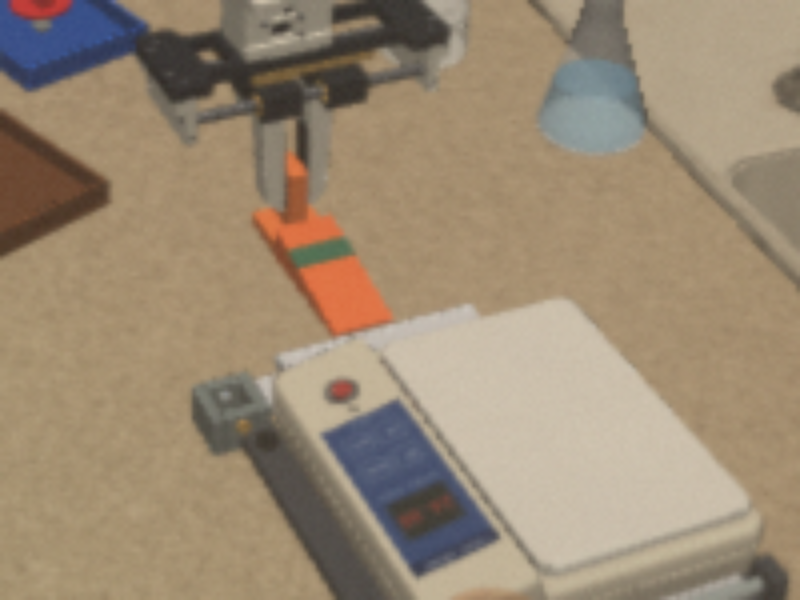

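v10: the wedge is in the grip, flat, tip at (360,325) about 25 mm short of the plate edge (380,330) and squarely aligned. The band has to travel about 93 mm. Pushing 70 mm first, then slowly.

```bash
python3 -m handwheel '[[0.01,-0.2,0,0,0,0,1],[0.02,-0.3,0,0,0,0,1],[0.02,-0.3,0,0,0,0,1],[0.02,-0.3,0,0,0,0,1],[0.02,-0.2,0,0,0,0,1],[0.01,-0.1,0,0,0,0,1],[0,0,0,0,0,0,1]]'; python3 -m handwheel '[[0.01,-0.06,0,0,0,0,1],[0,-0.06,0,0,0,0,1],[0.01,-0.06,0,0,0,0,1],[0,-0.06,0,0,0,0,1],[0.01,-0.06,0,0,0,0,1],[0,0,0,0,0,0,1]]'
```

```text
clock: 15.75
eef_pos: [0.5485, -0.0334, -0.009]
tool_rot: [0.999, 0.033, 0.0, 0.0]
ft_force: [0.7, -0.6, -2.7]
gripper_width: 0.149
clock: 16.35
eef_pos: [0.5499, -0.0463, -0.009]
tool_rot: [0.999, 0.034, -0.0, -0.001]
ft_force: [-0.0, 8.5, 1.0]
gripper_width: 0.149
```

```bash
python3 -m handwheel '[[0.01,-0.06,0,0,0,0,1],[0,-0.06,0,0,0,0,1],[0,-0.06,0,0,0,0,1],[0,0,0,0,0,0,1],[0,0,0,0,0,0,1],[0,0,0,0,0,0,1]]'
python3 - <<'E'
from meas import *
s=get_state();print(s["eef_pos"].round(4),s["ft_force"].round(1),s["torque"].round(2))
for n in("side","top"):
    f=grab_frame(n);f0=np.load(n+"0.npy",allow_pickle=True).item()
    P,uv=cloud(f,np.ones((480,640),bool));C=f["img"][uv[:,1],uv[:,0]].astype(int)
    w=box(P,[.548,-.08],.07)&(P[:,2]<.03)
    g=w&(C[:,1]>1.25*C[:,0]);print(n,"green",g.sum(),P[g].mean(0).round(4) if g.sum() else 0, P[g].min(0).round(4) if g.sum() else 0)
    A,_=cloud(f0,np.ones((480,640),bool))
    # lift profile of balance top vs stand y
    for lo,hi in((-.20,-.165),(-.25,-.22),(-.34,-.30)):
        k=lambda Q:np.median(Q[(Q[:,1]>lo)&(Q[:,1]<hi)&(Q[:,0]>.52)&(Q[:,0]<.61)&(Q[:,2]>.055),2])
        print(lo,(1000*(k(P)-k(A))).round(2),"mm",end=" ")
    k=lambda Q:np.median(Q[(Q[:,1]>-.125)&(Q[:,1]<-.108)&(abs(Q[:,0]-.55)<.05)&(Q[:,2]>.016)&(Q[:,2]<.04),2]);print("edge",1000*(k(P)-k(A)))
    for t in("plug","beaker","small_bottle"):
        for d in silhouettes(t,f)[:1]:
            Q,_=cloud(f,d["region"]);print(t,round(d["p"],2),np.median(Q,0).round(3))
    save(f,n+"2.png")
a=cv2.imread("pics/side2.png")[260:350,270:390];cv2.imwrite("pics/v11.png",cv2.resize(a,(800,600),interpolation=cv2.INTER_CUBIC))
E
```

```text
clock: 16.95
eef_pos: [0.5505, -0.0553, -0.0091]
tool_rot: [0.999, 0.034, 0.0, -0.001]
ft_force: [-0.0, 7.9, 1.2]
gripper_width: 0.151
[ 0.5505 -0.0553 -0.0091] [-0.   7.9  1.2] [1.05 0.08 0.01]
side green 0 0 0
-0.2 2.8 mm -0.25 1.9 mm -0.34 0.45 mm edge 4.148327888449536
plug 0.57 [0.448 0.34  0.029]
beaker 0.68 [0.727 0.2   0.048]
small_bottle 0.46 [ 0.545 -0.069  0.02 ]
top green 0 0 0
-0.2 2.7 mm -0.25 1.93 mm -0.34 0.63 mm edge 3.882924731272476
plug 0.81 [0.451 0.348 0.031]
beaker 0.58 [0.727 0.233 0.041]
small_bottle 0.66 [0.687 0.345 0.013]
```

View pics/v11.png

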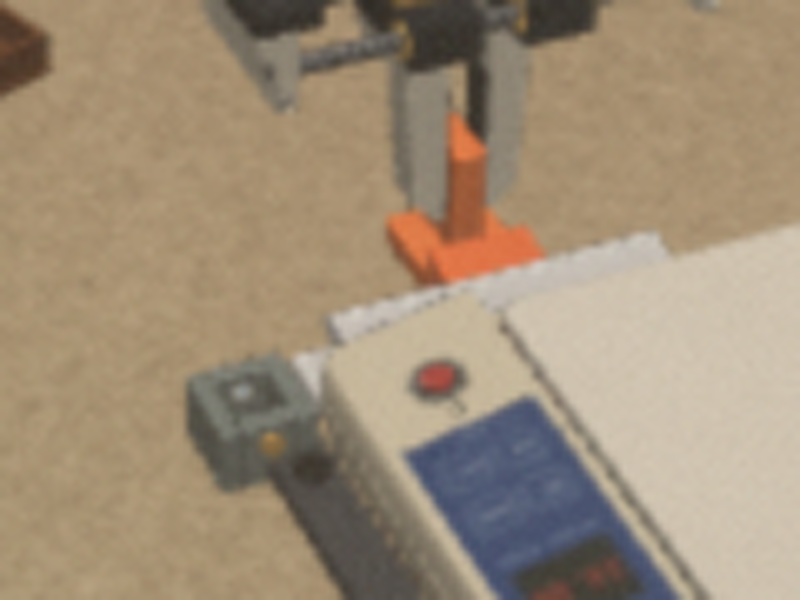

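v11: the wedge is under the plate edge (480,280) and held by its grip (465,190), with the band hidden under the edge. Both cameras show the edge raised about 4 mm, tapering towards the hinge, i.e. about 0.015 rad. The plug is in the tray and the bystanders haven't moved. Handing in.

```bash
python3 -c "
from plant import *
print(sign_off())"
```

```text
the job is handed in; nothing more can be done
None
```

I pulled the plug out, let it go in the small blue tray, and pushed the wedge under the plate edge. I handed in at about 17 s with the wedge still held in the gripper; no verdict was reported.

**Last checks before handing in:**
- **Plate:** the edge was up about 4.1 mm by the side camera and 3.9 mm by the top camera, roughly 0.015 rad. The allowed range is 1.5 to 7 mm.
- **Wedge:** the gripper opening matched the 14 mm grip, and the wrist felt about 8 N of push and 1 N vertically.
- **Plug:** it is standing in the tray, about 1 mm from the middle by the top camera.
- **Beaker and small bottle:** they have not moved in the top view.

**Checks that disagreed or failed:**
- **Tool height:** the reported TCP z was about 34 mm lower than the fingertips seen in the depth pictures, and this held at every height I checked. I used the camera heights throughout.
- **Side camera:** in the last picture its detection of the small bottle was false, landing on the wedge and plate area.
- **Green band:** it was hidden from both cameras, so its place under the edge is inferred from the distance pushed and the lift. I also did not measure the wedge's tilt or tip height at the end.

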